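# Return the guide-rail spacers to the stepped gauge rack

### The job

After the format change, put the two spacer plates standing in the carrier back into the sloping gauge rack. Each goes, hole end up, into the slot in which it comes to rest on the step, so that both finally stand out of the rack as far as the thick spacer already seated there; a plate that sinks in deeper is in too wide a slot. Leave that thick spacer in its slot, let go of everything, and leave the other things on the worktop alone.

Things in the scene. Friction and masses are not known exactly. Their poses are not given: they have to be found in the camera images.
- rack: Fixed rack: white plastic block with 3 slots, 70 mm apart, on a stainless stand (base 125 x 220 mm). Origin on the worktop under the stand; z up, y along the slot row, low front at -x. The slots rise along (-0.5, 0, 0.866) in this frame: 30 deg from vertical, leaning to -x. The block's sloping top face, 81 mm up the slope by 190 mm, has its front and back edges 66 and 107 mm above the worktop.
- step_narrow (a point): Middle of the step in the narrowest slot (rack's -y end), where the 9 mm spacer's bottom edge rests. Frame: x up the slope along the slot's length, y across its width, z up and out of the slot. The mouth is at z = 34 mm, with 4 mm chamfers. Above the step the slot is 63 mm long, 11.5 mm wide; below it 5 mm wide and 28 mm deeper.
- step_middle (a point): The same in the middle slot, for the 15 mm spacer: 17.5 mm wide above the step, 11 mm below it; all else as in step_narrow.
- step_wide (a point): The same in the widest slot (rack's +y end), for the 21 mm spacer, which is already seated there: 23.5 mm wide above the step, 17 mm below it.
- carrier: Fixed stainless tray, 110 x 190 mm, rim 14 mm high, a wire handle 33 mm high at each end. On it two white saddle blocks 30 mm high, at y = -40 and +40 mm in its frame, each with an 18 mm wide groove along x in which a spacer stands upright; groove floor 10 mm above the worktop. Origin on the worktop under its centre, z up.
- spacer_9: Stainless plate 9 mm thick, 60 wide, 88 tall, about 0.24 kg, upright in either groove of the carrier. Origin: middle of its bottom edge; z along the 88 mm to the top, x along the width, y through the thickness; a 10 mm hole 11 mm below the top edge. Grasp across the thickness 62 mm above the bottom edge, so the fingers clear carrier and rack. Seated, it stands 54 mm out of the block.
- spacer_15: The same, 15 mm thick, about 0.38 kg, standing in the carrier's other groove. Same origin and axes.
- spacer_21: The same, 21 mm thick, about 0.52 kg, already seated on the step of the widest slot, where its top corner reaches 150 mm above the worktop: carry the others clear over it. Leave it there. Same origin and axes.
- pen: Bystander: blue ball pen, 142 mm, lying on the worktop. Origin on its underside.
- thermometer: Bystander: white food thermometer, 152 x 46 x 18 mm, lying on the worktop.
- padlock: Bystander: red lock-out padlock, 76 x 38 x 20 mm, lying on the worktop.
- test_stick: Bystander: flat green metal-detector test stick, 150 x 22 x 9 mm, lying on the worktop.
- mouse: Bystander: black computer mouse, 122 x 60 x 40 mm, on the worktop.
Not all that is in view belongs to the job. Leave any blue or yellow look-alike of the spacer_9 alone.

How it is judged (in metres and radians):
At the end, for the whole second after the job is handed in: The 9, 15 and 21 mm spacers stand at rest on the steps of the narrowest, middle and widest slot: bottom edge within 4 mm of the step in depth, 5 mm of the slot's middle along its length and 4 mm across it, long axis within 8 degrees of the slot's (x of spacer_9 in the frame of step_narrow between -0.005 and 0.005 m and y of spacer_9 in the frame of step_narrow between -0.004 and 0.004 m and z of spacer_9 in the frame of step_narrow between -0.004 and 0.004 m and angle between the z axis of spacer_9 and the z axis of step_narrow, either way round below 0.14 rad and x of spacer_15 in the frame of step_middle between -0.005 and 0.005 m and y of spacer_15 in the frame of step_middle between -0.004 and 0.004 m and z of spacer_15 in the frame of step_middle between -0.004 and 0.004 m and angle between the z axis of spacer_15 and the z axis of step_middle, either way round below 0.14 rad and x of spacer_21 in the frame of step_wide between -0.005 and 0.005 m and y of spacer_21 in the frame of step_wide between -0.004 and 0.004 m and z of spacer_21 in the frame of step_wide between -0.004 and 0.004 m and angle between the z axis of spacer_21 and the z axis of step_wide, either way round below 0.14 rad and linear speed of each of spacer_9, spacer_15 below 0.02 m/s); the robot touches nothing.
It fails at once if a bystander (pen, thermometer, padlock, test stick or mouse) is shifted by more than 3 cm (distance of any of pen, thermometer, padlock, test_stick, mouse from where it was at the start of the episode above 0.03 m).
It also fails if it takes over 59 s, if anything falls off the work surface, if the arm or the gripper's body presses on something with over 40 N, if the wrist force passes 120 N, or if a joint passes its speed limit or range.

### The arm

A 7-joint arm with a two-finger parallel gripper is mounted at the origin on a cart in front of the work surface, level with it; the furniture and walls round the work are solid. World frame = base frame: x ahead of the robot, y to its left, z up, the work surface at z = 0. Lengths are in mm, angles in rad, forces in N, time in s.
With the tool pointing down it reaches from about 350 to 900 mm from the base axis. Payload 19.9 kg.
Tool frame: the origin (TCP) lies midway between the tips of the shut fingers; the grasp point (between the pads) lies 19 mm behind it (robot.pinch_z is the distance from the TCP to the grasp point, in mm); z points along the fingers, y is the line along which they close (so a half turn about z gives the same grasp; the last joint's range is limited). The gripper opens to 94 mm and grips with 3 to 60 N. Pads are 16 mm wide; open, the fingers measure 119 mm over their backs; the gripper's body (75 mm by 177 mm) begins 78 mm behind the grasp point.
Start: joints at [-1.196, 0.417, -0.01, 1.614, 0.005, 1.111, -0.053], TCP at [252.439, 571.728, 205.425] pointing down, gripper open.
Joint ranges: [-2.81, 2.81], [-0.39, 2.02], [-1.27, 1.25], [0.06, 2.57], [-1.19, 4.33], [0.19, 2], [-2.82, 2.82]. Speed limits (rad/s): [1.89, 1.89, 2.39, 2.39, 3.01, 3.01, 3.01].

### API

Orientations are given as a unit quaternion [x, y, z, w].
In Python, from bench import robot gives the robot as it stands.
- The arm moves only by the shell command python3 -m creep 'ROWS'. ROWS is JSON, one flat list of numbers, 7 for each row, row after row: the turn, a rotation vector about the tool's x, y, z in rad, then the shift along the tool's x, y, z in mm, then the finger opening in mm, from 0 to 94. A call has 1 to 12 rows; each row shifts and turns the commanded pose from where the row before left it, along the tool's axes as they then stand; what a row does not reach is not made up. A row lasts 1/8 s, in which the tool goes at most 62.5 mm and 10.7 degrees, less where a joint would pass 70% of its speed; a pose out of reach is approached as far as the arm can. A call is refused whole if a number of a shift passes 62.5 or a number of a turn 0.188, either way. A call with a gripper value outside its range is refused whole. The fingers move at their own pace and stop on an object; the grip force is fixed at half the most. Time passes only in rows, so rows that do not move let the fingers close. It gives the time, the measured TCP pose, the force, the opening and the grip force at its end, in the units of the state.
- robot.state(): the state, without advancing time (a new reading comes with each control period).
- robot.camera(name): name is "scene" or "top" or "wrist"; returns the picture (384x512x3 uint8, red, green, blue); there is no depth.
- robot.camera_model(name): a dict with "mtx" (3x3 intrinsics, pixels), "R" (3x3) and "t" (3): a world point X has camera coordinates R X + t; the wrist camera has in their place "hand_eye" (4x4, takes a point from camera to tool coordinates, whose origin is the TCP and whose axes are the flange's). Camera axes: x right, y down, z forward; pixel columns grow to the right and rows downward; lengths in mm; the calibration is good to about 2 mm. A picture is of the moment at which its call begins: read the wrist's pose just before it. camera_model takes no time and is no camera call.
- robot.hand_in(): hands the job in; it is judged then, once.
Trained networks look in the newest picture that a camera, given by its name, has taken for a name from the list of things; names that differ only in an ending like _2 or _b are one class to them, and where a whole thing is asked for, a point or a joint stands for the part that bears it (a point fixed in the world has none). Each returns a list of dicts, best first, with "score" (0 to 1); they miss things now and then, are a little off and sometimes report something else, mostly with a low value. They report only what shows in the picture. A call takes as long as a camera call. They do not tell look-alikes from the thing itself.
- robot.find_in(label, camera): "rect" ([left, top, right, bottom] as shares, 0 to 1, of the picture: columns of its width, rows of its height, round what is visible of it).
The state is a dict: "t": time; "joint_pos": joint angles; "joint_vel": joint speeds; "effort": joint torques, N m; "eef_pos": TCP position; "ee_rot": TCP orientation; "contact_force": force on the tool from outside, world axes, zero at the start; "wrist_torque": the same for the moment, N m; "gripper_width": finger opening in mm; "grip_force": force on a finger pad.
Only numpy, scipy, OpenCV 4.12 (cv2) and the standard library are available. Lean on these libraries where they do the work, as an engineer would, in place of code of your own. Each camera call takes 0.05 s, during which the arm holds its last target. There are 200 camera calls.

## Working session

There is one attempt and no reset: what is moved stays moved. The work goes in short steps, Python scripts to look and compute and a shell command to move; the robot and the scene stay as the last step left them, time stands still between calls to the robot, and variables do not carry over. Pictures are saved under pics/ and viewed, at most 10 in all, crops included, and the job is handed in when it is done.

```bash
mkdir -p pics; ls; python3 - <<'E'
from bench import robot
import cv2,numpy as np
s=robot.state();print(s['t'],s['eef_pos'],s['ee_rot'],s['gripper_width'])
a=robot.camera('scene');b=robot.camera('top')
cv2.imwrite('pics/a.png',a[:,:,::-1]);cv2.imwrite('pics/b.png',cv2.resize(b,(800,600))[:,:,::-1])
for c in('scene','top'):
  m=robot.camera_model(c);print(c,{k:np.round(v,3).tolist() for k,v in m.items()})
print(np.round(robot.camera_model('wrist')['hand_eye'],2).tolist(),np.round(robot.camera_model('wrist')['mtx'],1).tolist())
for n in('rack','carrier','spacer_9','pen','mouse','thermometer','padlock','test_stick'):
  print(n,[(np.round(np.array(d['rect'])*[512,384,512,384]).tolist(),round(d['score'],2)) for d in robot.find_in(n,'top')])
E
```

```text
pics
0.0 [252.29367137 571.404895   204.82504681] [ 2.06384243e-01  9.78470830e-01 -6.10473183e-04 -8.36771224e-05] 94.09497736632123
scene {'mtx': [[367.973, 0.0, 258.548], [0.0, 367.973, 190.049], [0.0, 0.0, 1.0]], 'R': [[0.633, -0.774, 0.022], [-0.446, -0.388, -0.807], [0.633, 0.5, -0.59]], 't': [-376.687, 308.459, 797.992]}
top {'mtx': [[354.406, 0.0, 251.81], [0.0, 354.406, 191.656], [0.0, 0.0, 1.0]], 'R': [[0.001, -1.0, 0.003], [-0.983, -0.002, -0.183], [0.183, -0.003, -0.983]], 't': [-47.984, 557.965, 896.908]}
[[-0.0, -0.96, -0.27, 79.99], [1.0, -0.0, 0.0, 0.22], [-0.0, -0.27, 0.96, -178.48], [0.0, 0.0, 0.0, 1.0]] [[300.5, 0.0, 254.4], [0.0, 300.5, 188.3], [0.0, 0.0, 1.0]]
rack [([245.0, 156.0, 329.0, 208.0], 0.97)]
carrier [([135.0, 179.0, 214.0, 236.0], 0.84)]
spacer_9 [([143.0, 104.0, 162.0, 136.0], 0.91), ([155.0, 138.0, 187.0, 164.0], 0.88), ([146.0, 188.0, 166.0, 208.0], 0.71), ([261.0, 184.0, 271.0, 210.0], 0.69), ([178.0, 197.0, 193.0, 219.0], 0.65), ([91.0, 194.0, 131.0, 205.0], 0.51), ([105.0, 154.0, 129.0, 173.0], 0.44)]
pen [([233.0, 240.0, 266.0, 266.0], 0.5)]
mouse [([361.0, 187.0, 393.0, 226.0], 0.67)]
thermometer [([220.0, 108.0, 264.0, 146.0], 0.74), ([251.0, 166.0, 330.0, 209.0], 0.73)]
padlock [([302.0, 239.0, 321.0, 272.0], 0.62)]
test_stick [([139.0, 242.0, 187.0, 279.0], 0.68)]
```

View pics/b.png

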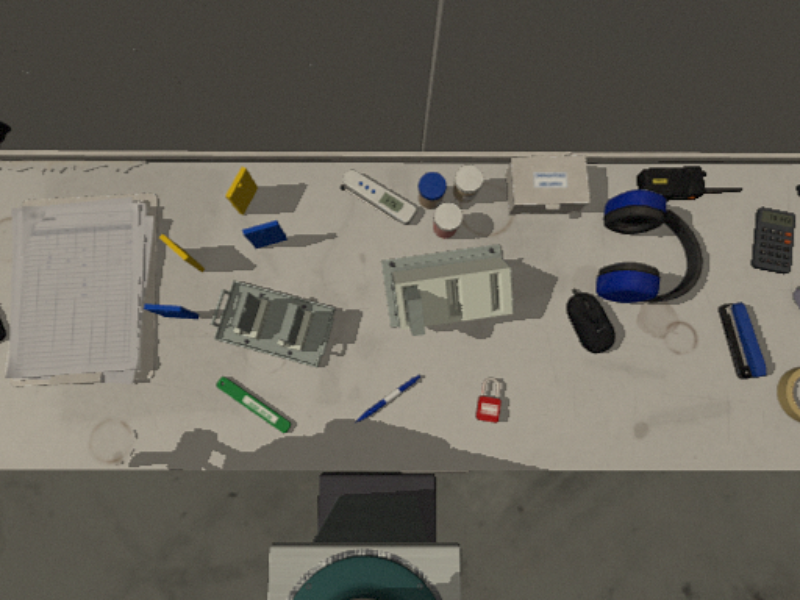

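View pics/a.png

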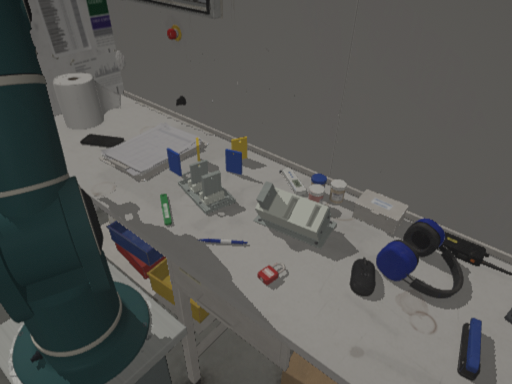

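The top view shows the rack at about (450,285) of 800x600, with the thick spacer at its left (+y) end. The carrier is at about (275,320), holding two upright plates. The look-alikes are blue and yellow plates above and to the left of the carrier. I'll compute rough positions next and plan a closer wrist view.

```bash
cat > h.py <<'E'
from bench import robot
import cv2,numpy as np
from scipy.spatial.transform import Rotation as Ro
def cam(c,s=None):
    m=robot.camera_model(c);K=np.array(m['mtx'])
    if c!='wrist': return K,np.array(m['R']),np.array(m['t']).ravel()
    s=s or robot.state();H=np.array(m['hand_eye']);Rt=Ro.from_quat(s['ee_rot']).as_matrix()
    Rc=Rt@H[:3,:3];C=Rt@H[:3,3]+np.array(s['eef_pos']);return K,Rc.T,-Rc.T@C
def unp(M,uv,z):
    K,R,t=M;d=R.T@np.linalg.inv(K)@[uv[0],uv[1],1];C=-R.T@t;return C+d*(z-C[2])/d[2]
def proj(M,X):
    K,R,t=M;p=(R@np.atleast_2d(X).T).T+t;p=p@K.T;return p[:,:2]/p[:,2:]
def rowcmd(target,q,n=1):
    "remaining rotation (tool axes) and shift (current tool axes)"
    s=robot.state();A=Ro.from_quat(s['ee_rot']);B=Ro.from_quat(q)
    return (A.inv()*B).as_rotvec(),A.inv().apply(np.array(target)-s['eef_pos'])
E
python3 - <<'E'
from h import *
M=cam('top');k=.64
for n,p,z in[('rack',(450,285),80),('rack baseL-back',(384,262),5),('rack base R back',(500,247),5),('carr',(275,320),10),('carr corners',(232,282),14),('',(335,304),14),('',(330,364),14),('',(217,346),14),('mouse',(592,320),20),('bluelook',(170,311),88)]:
  print(n,np.round(unp(M,np.array(p)*k,z)))
s=robot.state();print(Ro.from_quat(s['ee_rot']).as_matrix().round(2).tolist())
E
```

```text
rack [ 577. -141.   80.]
rack baseL-back [636. -30.   5.]
rack base R back [ 665. -242.    5.]
carr [528. 163.  10.]
carr corners [596. 242.  14.]
 [557.  57.  14.]
 [450.  63.  14.]
 [482. 262.  14.]
mouse [ 528. -397.   20.]
bluelook [531. 319.  88.]
[[-0.91, 0.4, 0.0], [0.4, 0.91, -0.0], [-0.0, -0.0, -1.0]]
```

```bash
python3 -m creep '[0,0,0,-41,-31,-14,94, 0,0,0,-41,-31,-14,94, 0,0,0,-41,-31,-14,94, 0,0,0,-41,-31,-14,94, 0,0,0,-41,-31,-14,94, 0,0,0,-41,-31,-14,94, 0,0,0,-41,-31,-14,94, 0,0,0,-41,-31,-14,94, 0,0,0,-41,-31,-14,94, 0,0,-0.105,0,0,0,94, 0,0,-0.105,0,0,0,94, 0,0,0,0,0,0,94]'
python3 - <<'E'
from h import *
s=robot.state();a=robot.camera('wrist');cv2.imwrite('pics/c.png',cv2.resize(a,(800,600),interpolation=cv2.INTER_CUBIC)[:,:,::-1])
np.savez('c.npz',a=a,p=s['eef_pos'],q=s['ee_rot'])
for n in('carrier','spacer_9','spacer_15'):
  print(n,[(np.round(np.array(d['rect'])*[800,600,800,600]).tolist(),round(d['score'],2)) for d in robot.find_in(n,'wrist')])
print(s['eef_pos'],s['ee_rot'])
E
```

```text
t: 2.0
eef_pos: [477.3, 167.4, 331.5]
ee_rot: [0.103, 0.995, 0.0, 0.0]
contact_force: [0.1, 0.4, -0.9]
gripper_width: 93.9
grip_force: 0.0
carrier [([300.0, 227.0, 500.0, 333.0], 0.63)]
spacer_9 [([420.0, 387.0, 472.0, 453.0], 0.78), ([480.0, 429.0, 512.0, 469.0], 0.74), ([110.0, 331.0, 186.0, 401.0], 0.71), ([351.0, 252.0, 376.0, 330.0], 0.62), ([535.0, 337.0, 615.0, 397.0], 0.59), ([432.0, 261.0, 456.0, 343.0], 0.58), ([525.0, 249.0, 622.0, 288.0], 0.57), ([342.0, 100.0, 474.0, 183.0], 0.3)]
spacer_15 [([420.0, 387.0, 472.0, 453.0], 0.78), ([480.0, 429.0, 512.0, 469.0], 0.74), ([110.0, 331.0, 186.0, 401.0], 0.71), ([351.0, 252.0, 376.0, 330.0], 0.62), ([535.0, 337.0, 615.0, 397.0], 0.59), ([432.0, 261.0, 456.0, 343.0], 0.58), ([525.0, 249.0, 622.0, 288.0], 0.57), ([342.0, 100.0, 474.0, 183.0], 0.3)]
[477.29861208 167.42832832 331.53057366] [1.02996784e-01 9.94681687e-01 1.76172602e-05 5.35715911e-05]
```

View pics/c.png

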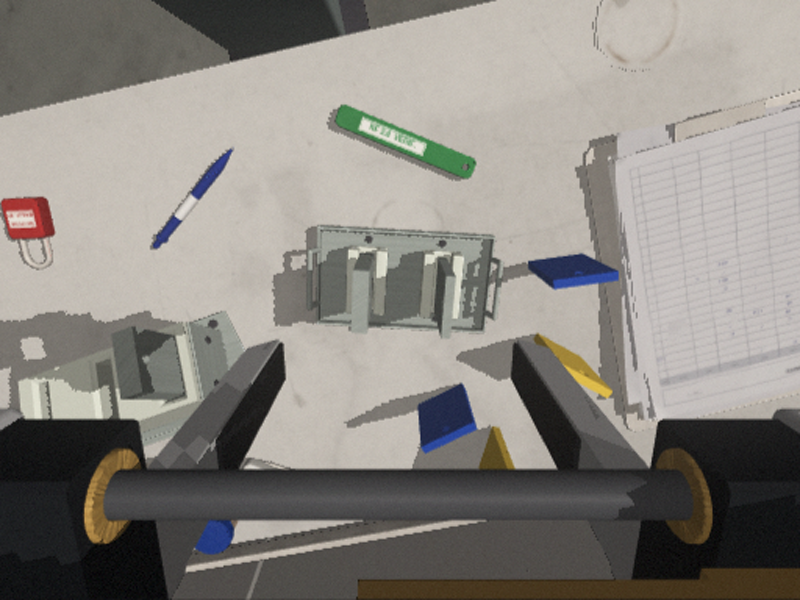

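Carrier is centered at about (405,280). The thicker plate is in the left (-y) groove, top at (360,330), and the thin one is in the right (+y) groove, top at (446,335). I'll zoom in.

```bash
python3 - <<'E'
import cv2,numpy as np
a=np.load('c.npz')['a'][138:222,195:325];cv2.imwrite('pics/d.png',cv2.resize(a,None,fx=6,fy=6,interpolation=cv2.INTER_CUBIC)[:,:,::-1])
E
```

```text
(no output)
```

View pics/d.png

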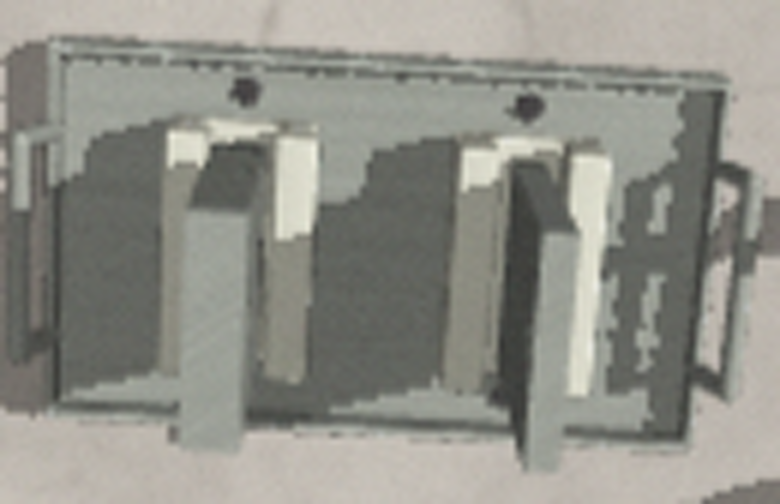

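```bash
python3 - <<'E'
from h import *
d=np.load('c.npz');M=cam('wrist',dict(eef_pos=d['p'],ee_rot=d['q']))
f=lambda p,z:unp(M,(195+(p[0]-2.5)/6,138+(p[1]-2.5)/6),z)
for n,P in(('L',[(190,207),(252,212),(242,450),(180,450)]),('R',[(543,230),(578,235),(557,470),(527,468)])):
  X=np.array([f(p,98) for p in P]);print(n,X.round(1).tolist(),'c',X.mean(0).round(1),'thick',np.linalg.norm(X[0]-X[1]),np.linalg.norm(X[2]-X[3]),'len',np.linalg.norm(X[0]-X[3]),np.linalg.norm(X[1]-X[2]),'yaw',[np.degrees(np.arctan2(*(b-a)[[1,0]])).round(1) for a,b in((X[0],X[3]),(X[1],X[2]))])
X=np.array([f(p,14) for p in[(50,38),(728,78),(688,445),(50,408)]]);print(X.round(1).tolist(),X.mean(0))
E
```

```text
L [[481.0, 127.0, 98.0], [485.1, 141.0, 98.0], [542.4, 125.5, 98.0], [539.2, 110.8, 98.0]] c [511.9 126.1  98. ] thick 14.525360873886152 15.054755246320697 len 60.49873648382697 59.27062998307891 yaw [np.float64(-15.6), np.float64(-15.1)]
R [[503.4, 206.8, 98.0], [506.3, 214.7, 98.0], [563.2, 199.4, 98.0], [561.2, 192.4, 98.0]] c [533.5 203.3  98. ] thick 8.341595732038456 7.341880244982826 len 59.5600731135467 58.918024569582464 yaw [np.float64(-14.0), np.float64(-15.0)]
[[443.6, 88.7, 14.0], [492.8, 269.1, 14.0], [596.9, 241.4, 14.0], [547.4, 61.8, 14.0]] [520.1747577  165.26406112  14.        ]
```

The sizes and the spacing (80 mm) check out: 15 mm plate at (512,126), 9 mm plate at (533.5,203.3), yaw -15°. Next I'll look at the rack.

```bash
python3 -m creep '[0,0,0,-12,-48,0,94, 0,0,0,-12,-48,0,94, 0,0,0,-12,-48,0,94, 0,0,0,-12,-48,0,94, 0,0,0,-12,-48,0,94, 0,0,0,-12,-48,0,94, 0,0,0,0,0,0,94, 0,0,0,0,0,0,94]'
python3 - <<'E'
from h import *
s=robot.state();a=robot.camera('wrist')
np.savez('e.npz',a=a,p=s['eef_pos'],q=s['ee_rot'])
r=robot.find_in('rack','wrist')[0]['rect'];r=np.array(r)*[512,384,512,384]
x0,y0,x1,y1=np.round(r+[-10,-10,10,10]).astype(int).clip(0);f=min(800/(x1-x0),600/(y1-y0))
print(x0,y0,x1,y1,f,s['eef_pos'],a.shape)
cv2.imwrite('pics/e.png',cv2.resize(a[y0:y1,x0:x1],None,fx=f,fy=f,interpolation=cv2.INTER_CUBIC)[:,:,::-1])
E
```

```text
t: 3.2
eef_pos: [489.0, -128.6, 331.4]
ee_rot: [0.103, 0.995, 0.0, -0.0]
contact_force: [-0.3, 0.3, -0.3]
gripper_width: 94.1
grip_force: 0.0
176 148 337 270 4.918032786885246 [ 489.00443238 -128.58694186  331.39139711] (384, 512, 3)
```

View pics/e.png

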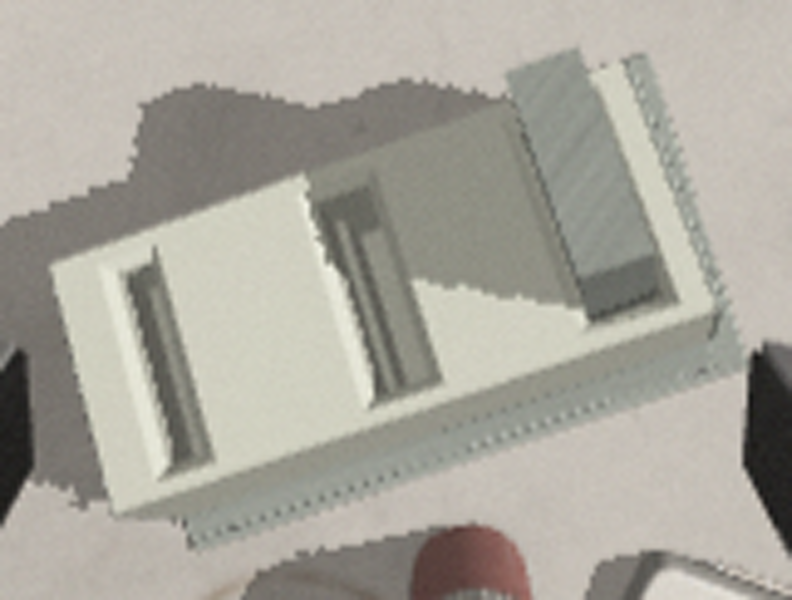

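The wrist crop shows the block's face corners at about (50,266), (120,513), (712,308) and (626,57). The narrow slot is on the left, the middle slot is in the centre, and the thick spacer sits in the right slot. I'll fit the rack pose.

```bash
python3 - <<'E'
from h import *
from scipy.optimize import least_squares
d=np.load('e.npz');M=cam('wrist',dict(eef_pos=d['p'],ee_rot=d['q']));f=4.918
px=lambda P:np.array([(176+(p[0]-2)/f,148+(p[1]-2)/f) for p in P])
S=np.array([.866,0,.5]);N=np.array([-.5,0,.866]);Y=np.array([0,1.,0])
loc=lambda a,b,c=0:a*S+b*Y+c*N
obs=px([(50,266),(120,513),(712,308),(626,57)])
mod=np.array([loc(-40.5,-95),loc(40.5,-95),loc(40.5,95),loc(-40.5,95)])
W=lambda v,X:Ro.from_euler('z',v[2]).apply(X)+[v[0],v[1],86.5]
r=least_squares(lambda v:(proj(M,W(v,mod))-obs).ravel(),[577,-141,.13]);v=r.x
print('face centre',v[:2],'yaw',np.degrees(v[2]),'res',r.fun.round(2))
np.save('rack.npy',v)
def face(p,c=0):
  K,R,t=M;R2=Ro.from_euler('z',v[2]);dd=R2.inv().apply(R.T@np.linalg.inv(K)@[*p,1]);C=R2.inv().apply(-R.T@t-[v[0],v[1],86.5])
  k=(c-C@N)/(dd@N);X=C+k*dd;return np.round([X@S,X[1]],1)
for n,P,c in(('mid',[(308,190),(380,172),(440,381),(372,408)],0),('nar',[(100,268),(157,248),(213,462),(160,478)],0),('21 top',[(507,72),(578,48),(652,255),(584,275)],54)):
  print(n,[face(p,c).tolist() for p in px(P)])
E
```

```text
face centre [ 552.05315955 -146.46709907] yaw 8.544176747712585 res [-0.01 -0.14 -0.99  0.37  1.53 -0.19 -0.59  0.11]
mid [[-34.9, -9.3], [-32.5, 13.6], [34.3, 11.1], [35.3, -10.7]]
nar [[-34.1, -79.6], [-33.9, -60.3], [35.1, -61.6], [34.4, -78.6]]
21 top [[-30.9, 59.9], [-30.4, 79.8], [29.0, 78.8], [28.1, 60.7]]
```

The fit is good: slots lie at -70/0/70 and are centred on the face. Next, the 9 mm plate.

```bash
python3 -m creep '[0,0,0,3.5,47.7,24.4,50, 0,0,0,3.5,47.7,24.4,50, 0,0,0,3.5,47.7,24.4,50, 0,0,0,3.5,47.7,24.4,50, 0,0,0,3.5,47.7,24.4,50, 0,0,0,3.5,47.7,24.4,50, 0,0,0,3.5,47.7,24.4,50, 0,0,0.056,0,0,0,50, 0,0,0,0,0,0,50, 0,0,0,0,0,0,50]'
cat >> h.py <<'E'
V=np.array([552.05,-146.47,.1491])
def carr(x,y,z): return [x,y,z],Ro.from_matrix(np.array([[-np.cos(np.radians(15)),np.sin(np.radians(15)),0],[np.sin(np.radians(15)),np.cos(np.radians(15)),0],[0,0,-1]]).T@np.eye(3)).as_quat() if 0 else Ro.from_matrix(np.column_stack([[-.9659,.2588,0],[.2588,.9659,0],[0,0,-1]])).as_quat()
def slot(y,h,a=0):
    "TCP for plate bottom h above step (along slot), held 43 mm below TCP; slot at y"
    S=np.array([.866,0,.5]);N=np.array([-.5,0,.866]);R=Ro.from_euler('z',V[2])
    p=R.apply(a*S+[0,y,0]+(h-34+43)*N)+[V[0],V[1],86.5]
    return p,(R*Ro.from_matrix(np.column_stack([-S,[0,1,0],-N]))).as_quat()
def rem(tq):
    r,d=rowcmd(*tq);B=Ro.from_quat(tq[1])
    s=robot.state();print('t',round(s['t'],2),'rot',r.round(3),'shift now-axes',d.round(1),'shift target-axes',B.inv().apply(np.array(tq[0])-s['eef_pos']).round(1),'F',np.round(s['contact_force'],1),'w',round(s['gripper_width'],1),'grip',round(s['grip_force'],1))
E
python3 - <<'E'
from h import *
rem(carr(533.5,203.3,53))
s=robot.state();a=robot.camera('wrist');cv2.imwrite('pics/f.png',a[:,:,::-1])
E
```

```text
t: 4.55
eef_pos: [533.1, 202.7, 161.0]
ee_rot: [0.13, 0.992, 0.0, 0.0]
contact_force: [0.5, -0.5, -0.1]
gripper_width: 49.6
grip_force: 0.0
t 4.55 rot [0.    0.    0.001] shift now-axes [ -0.2   0.7 108. ] shift target-axes [ -0.2   0.7 108. ] F [ 0.5 -0.5 -0.1] w 49.6 grip 0.0
```

View pics/f.png

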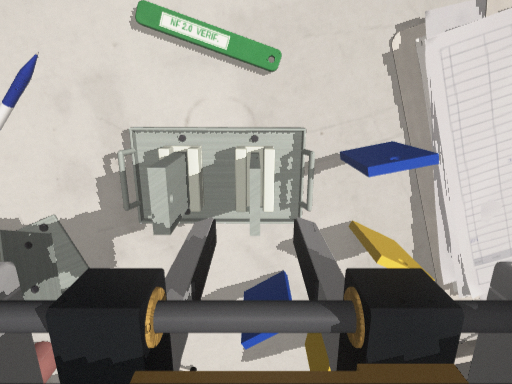

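The plate is centred between the fingers (column 255), so I descend and grip.

```bash
python3 -m creep '[0,0,0,0,0.5,36,50, 0,0,0,0,0,36,50, 0,0,0,0,0,36,50, 0,0,0,0,0,0,50, 0,0,0,0,0,0,0, 0,0,0,0,0,0,0, 0,0,0,0,0,0,0, 0,0,0,0,0,0,0, 0,0,0,0,0,0,0]'; python3 -c "
from h import *
rem(carr(533.5,203.3,53))"
```

```text
t: 5.72
eef_pos: [533.4, 203.2, 52.9]
ee_rot: [0.13, 0.991, 0.0, 0.0]
contact_force: [-0.4, -0.2, 4.6]
gripper_width: 8.7
grip_force: 30.0
t 5.72 rot [0. 0. 0.] shift now-axes [-0.   0.1 -0.1] shift target-axes [-0.   0.1 -0.1] F [-0.4 -0.2  4.6] w 8.7 grip 30.0
```

```bash
python3 -m creep '[0,0,0,0,0,-30,0, 0,0,0,0,0,-50,0, 0,0,0,0,0,-50,0, 0,0,0,0,0,-50,0, 0,0,0,0,0,0,0]'; python3 -c "
from h import *
rem(slot(-70,70))
q=Ro.from_quat(robot.state()['ee_rot']); print(Ro.from_quat(slot(0,0)[1]).apply([0,0,1]),slot(-70,70)[0],q.inv().apply([0,0,1]))"
```

```text
t: 6.35
eef_pos: [534.7, 203.6, 236.0]
ee_rot: [0.131, 0.991, 0.002, 0.002]
contact_force: [-0.3, -0.9, -3.4]
gripper_width: 9.0
grip_force: 30.0
t 6.35 rot [-0.105 -0.511 -0.402] shift now-axes [ -98.8 -413.9   79.9] shift target-axes [ 104.9 -418.8   33.1] F [-0.3 -0.9 -3.4] w 9.0 grip 30.0
[ 0.49446346  0.07427572 -0.86601905] [ 523.38661818 -221.56101506  154.914     ] [-0.00396951  0.00372683 -0.99998518]
```

```bash
python3 -m creep '[0,0,0,-12.4,-51.8,0,0, 0,0,0,-12.4,-51.8,0,0, 0,0,0,-12.4,-51.8,0,0, 0,0,0,-12.4,-51.8,0,0, 0,0,0,-12.4,-51.8,0,0, 0,0,0,-12.4,-51.8,0,0, 0,0,0,-12.4,-51.8,0,0, 0,0,0,-12.4,-51.8,0,0, 0,0,0,0,0,0,0]' && python3 -m creep '[-0.026,-0.128,-0.101,0,0,0,0, -0.026,-0.128,-0.101,0,0,0,0, -0.026,-0.128,-0.101,0,0,0,0, -0.026,-0.128,-0.101,0,0,0,0, 0,0,0,0,0,0,0, 0,0,0,0,0,0,0]'; python3 -c "
from h import *
rem(slot(-70,50))"
```

```text
t: 7.48
eef_pos: [520.1, -226.9, 231.3]
ee_rot: [0.133, 0.991, -0.001, -0.001]
contact_force: [-0.4, 0.1, -2.7]
gripper_width: 8.6
grip_force: 30.0
t: 8.22
eef_pos: [522.3, -221.0, 231.9]
ee_rot: [-0.062, 0.969, 0.02, 0.24]
contact_force: [0.8, -0.3, -2.8]
gripper_width: 8.9
grip_force: 30.0
t 8.22 rot [-0.002 -0.036 -0.022] shift now-axes [34.4 -1.3 88.5] shift target-axes [37.7 -0.7 87.2] F [ 0.8 -0.3 -2.8] w 8.9 grip 30.0
```

```bash
python3 -m creep '[-0.002,-0.036,-0.022,0,0,0,0, 0,0,0,18.8,-0.4,43.6,0, 0,0,0,18.8,-0.4,43.6,0, 0,0,0,0,0,0,0, 0,0,0,0,0,0,0]'; python3 - <<'E'
from h import *
rem(slot(-70,34))
s=robot.state();a=robot.camera('wrist');np.savez('g.npz',a=a,p=s['eef_pos'],q=s['ee_rot'])
a=cv2.resize(a,(800,600),interpolation=cv2.INTER_CUBIC)
# predicted overlays: plate bottom corners + slot mouth
cv2.imwrite('pics/g.png',a[:,:,::-1])
E
```

```text
t: 8.85
eef_pos: [529.1, -223.1, 180.9]
ee_rot: [-0.075, 0.964, 0.015, 0.256]
contact_force: [0.4, 0.5, -2.4]
gripper_width: 8.8
grip_force: 30.0
t 8.85 rot [-0.006 -0.006  0.007] shift now-axes [17.3  2.8 55.9] shift target-axes [17.7  2.3 55.8] F [ 0.4  0.5 -2.4] w 8.8 grip 30.0
```

View pics/g.png

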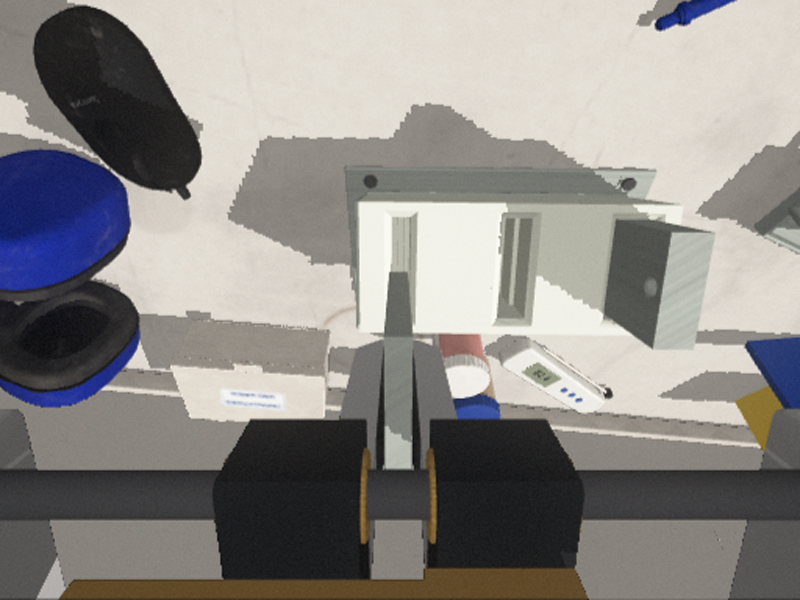

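The rack now lies square in view. Narrow slot mouth top is at (390-418,212), and the 9 mm plate tip is at about (398,272). The hole in the 21 mm plate is visible at its top. I'll check the rack fit against this view.

```bash
python3 - <<'E'
from h import *
d=np.load('g.npz');M=cam('wrist',dict(eef_pos=d['p'],ee_rot=d['q']))
S=np.array([.866,0,.5]);N=np.array([-.5,0,.866]);Y=np.array([0,1.,0])
W=lambda a,b,c=0:Ro.from_euler('z',V[2]).apply(a*S+b*Y+c*N)+[V[0],V[1],86.5]
pts={'FL':(-40.5,-95),'FR':(-40.5,95),'BL':(40.5,-95),'nFL':(-35.5,-79.7),'nFR':(-35.5,-60.3),'mFL':(-35.5,-12.75),'mFR':(-35.5,12.75),'mBL':(35.5,-12.75),'mBR':(35.5,12.75)}
for k,p in pts.items(): print(k,(proj(M,W(*p))[0]*800/512+.3).round(1))
rem(slot(-70,34))
E
```

```text
FL [359.1 202.3]
FR [685.5 204.4]
BL [361.2 333.1]
nFL [385.4 211.2]
nFR [418.4 211.4]
mFL [499.6 211.9]
mFR [543.2 212.2]
mBL [492.5 326.6]
mBR [533.3 326.9]
t 8.9 rot [-0.007 -0.005  0.008] shift now-axes [17.7  2.5 56. ] shift target-axes [18.   2.  55.9] F [-0.8 -0.2 -1.1] w 8.8 grip 30.0
```

The model agrees to about 1 mm. I'll align above the mouth.

```bash
python3 -m creep '[-0.006,-0.006,0.007,0,0,0,0, 0,0,0,9,1,24,0, 0,0,0,9,1,24,0, 0,0,0,0,0,0,0, 0,0,0,0,0,0,0]'; python3 -c "
from h import *
rem(slot(-70,34))"
```

```text
t: 9.52
eef_pos: [537.1, -219.8, 130.7]
ee_rot: [-0.073, 0.963, 0.019, 0.258]
contact_force: [0.6, -0.4, -1.6]
gripper_width: 9.0
grip_force: 30.0
t 9.53 rot [-0.001  0.     0.002] shift now-axes [-0.1  0.3  8.2] shift target-axes [-0.1  0.3  8.2] F [ 0.6 -0.4 -1.6] w 9.0 grip 30.0
```

```bash
python3 -m creep '[0,0,0,0,0.3,8,0, 0,0,0,0,0,6,0, 0,0,0,0,0,6,0, 0,0,0,0,0,0,0]'; python3 -c "
from h import *
rem(slot(-70,0))"
```

```text
t: 10.02
eef_pos: [547.3, -218.4, 112.5]
ee_rot: [-0.072, 0.963, 0.018, 0.259]
contact_force: [2.8, -5.3, -4.2]
gripper_width: 9.1
grip_force: 30.0
t 10.03 rot [-0.002  0.001  0.001] shift now-axes [-0.3  0.5 21.2] shift target-axes [-0.3  0.4 21.2] F [ 2.8 -5.3 -4.2] w 9.1 grip 30.0
```

```bash
python3 -m creep '[0,0,0,0,-0.8,0,0, 0,0,0,0,0,6,0, 0,0,0,0,0,6,0, 0,0,0,0,0,5,0, 0,0,0,0,0,0,0]'; python3 -c "
from h import *
rem(slot(-70,0))"
```

```text
t: 10.65
eef_pos: [555.3, -217.3, 97.1]
ee_rot: [-0.072, 0.963, 0.019, 0.258]
contact_force: [1.6, -4.4, -4.3]
gripper_width: 8.9
grip_force: 30.0
t 10.65 rot [ 0.    -0.     0.001] shift now-axes [-1.1  0.5  3.8] shift target-axes [-1.1  0.5  3.8] F [ 1.6 -4.4 -4.3] w 8.9 grip 30.0
```

```bash
python3 -m creep '[0,0,0,0,-0.5,2,0, 0,0,0,0,0,2,0, 0,0,0,0,0,0,0]'; python3 -c "
from h import *
rem(slot(-70,0))"
```

```text
t: 11.02
eef_pos: [557.2, -217.1, 93.9]
ee_rot: [-0.073, 0.963, 0.019, 0.258]
contact_force: [1.4, -1.8, -3.7]
gripper_width: 8.9
grip_force: 30.0
t 11.03 rot [ 0.    -0.     0.001] shift now-axes [-1.   0.6  0.1] shift target-axes [-1.   0.6  0.1] F [ 1.4 -1.8 -3.7] w 8.9 grip 30.0
```

```bash
python3 -m creep '[0,0,0,0,0,1.5,0, 0,0,0,0,0,0,0]'; python3 -m creep '[0,0,0,0,0,0,36, 0,0,0,0,0,0,36, 0,0,0,0,0,0,36, 0,0,0,0,0,-25,36, 0,0,0,0,0,-50,36, 0,0,0,0,0,-50,36, 0,0,0,0,0,0,36]'; python3 - <<'E'
from h import *
rem(carr(512,126,161))
s=robot.state();a=robot.camera('wrist')
cv2.imwrite('pics/i.png',a[100:260,180:500][:,:,::-1])
E
```

```text
t: 11.28
eef_pos: [557.9, -217.0, 92.7]
ee_rot: [-0.073, 0.963, 0.019, 0.258]
contact_force: [0.9, -1.8, -3.4]
gripper_width: 9.0
grip_force: 30.0
t: 12.15
eef_pos: [496.0, -227.9, 204.3]
ee_rot: [-0.072, 0.963, 0.017, 0.26]
contact_force: [0.5, -0.4, -1.0]
gripper_width: 35.7
grip_force: 0.0
t 12.15 rot [0.103 0.52  0.402] shift now-axes [-38.  347.8  70.3] shift target-axes [ 76.2 346.   43.3] F [ 0.5 -0.4 -1. ] w 35.7 grip 0.0
```

View pics/i.png

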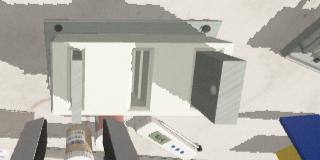

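```bash
python3 -m creep '[0.026,0.130,0.1,0,0,0,50, 0.026,0.130,0.1,0,0,0,50, 0.026,0.130,0.1,0,0,0,50, 0.026,0.130,0.1,0,0,0,50, 0,0,0,0,0,0,50, 0,0,0,0,0,0,50]' && python3 -m creep '[0,0,0,11,49.4,0,50, 0,0,0,11,49.4,0,50, 0,0,0,11,49.4,0,50, 0,0,0,11,49.4,0,50, 0,0,0,11,49.4,0,50, 0,0,0,11,49.4,0,50, 0,0,0,11,49.4,0,50, 0,0,0,0,0,0,50, 0,0,0,0,0,0,50]';  python3 - <<'E'
from h import *
rem(carr(512,126,53))
E
```

```text
t: 12.95
eef_pos: [496.2, -222.1, 198.7]
ee_rot: [0.092, 0.995, 0.012, 0.039]
contact_force: [0.3, 0.2, -0.4]
gripper_width: 49.9
grip_force: 0.0
t: 14.08
eef_pos: [484.2, 130.4, 204.3]
ee_rot: [0.093, 0.995, 0.012, 0.039]
contact_force: [-0.3, -0.4, 0.3]
gripper_width: 49.7
grip_force: 0.0
t 14.07 rot [0.033 0.074 0.076] shift now-axes [-16.8  -3.9 152.9] shift target-axes [-28.    2.9 151.3] F [-0.3 -0.4  0.3] w 49.7 grip 0.0
```

```bash
python3 -m creep '[0.033,0.074,0.076,0,0,0,50, 0,0,0,-14,1.5,20,50, 0,0,0,-14,1.5,21,50, 0,0,0,0,0,0,50, 0,0,0,0,0,0,50]';  python3 - <<'E'
from h import *
rem(carr(512,126,53))
E
```

```text
t: 14.7
eef_pos: [512.1, 126.5, 164.3]
ee_rot: [0.131, 0.991, 0.0, -0.0]
contact_force: [0.4, -0.2, 0.2]
gripper_width: 50.1
grip_force: 0.0
t 14.7 rot [ 0.    -0.    -0.001] shift now-axes [ -0.   -0.5 111.3] shift target-axes [ -0.   -0.5 111.3] F [ 0.4 -0.2  0.2] w 50.1 grip 0.0
```

```bash
python3 -m creep '[0,0,0,0,-0.5,37,50, 0,0,0,0,0,37,50, 0,0,0,0,0,37,50, 0,0,0,0,0,0,50, 0,0,0,0,0,0,0, 0,0,0,0,0,0,0, 0,0,0,0,0,0,0, 0,0,0,0,0,0,0, 0,0,0,0,0,0,0]' && python3 -c "
from h import *
rem(carr(512,126,53))" && python3 -m creep '[0,0,0,0,0,-30,0, 0,0,0,0,0,-50,0, 0,0,0,0,0,-50,0, 0,0,0,0,0,-50,0, 0,0,0,0,0,0,0, 0,0,0,0,0,0,0]'; python3 -c "
from h import *
rem(slot(0,50))"
```

```text
t: 15.82
eef_pos: [512.5, 126.6, 53.2]
ee_rot: [0.131, 0.991, 0.0, 0.0]
contact_force: [-1.9, -0.7, 8.3]
gripper_width: 14.9
grip_force: 30.0
t 15.82 rot [ 0.  0. -0.] shift now-axes [ 0.3 -0.7  0.2] shift target-axes [ 0.3 -0.7  0.2] F [-1.9 -0.7  8.3] w 14.9 grip 30.0
t: 16.58
eef_pos: [511.7, 126.3, 231.7]
ee_rot: [0.131, 0.991, -0.0, -0.001]
contact_force: [0.3, -0.7, -4.3]
gripper_width: 14.9
grip_force: 30.0
t 16.57 rot [-0.108 -0.518 -0.402] shift now-axes [ -82.8 -264.7   94.1] shift target-axes [  73.1 -275.7   66.4] F [ 0.3 -0.7 -4.3] w 14.9 grip 30.0
```

```bash
python3 -m creep '[0,0,0,-13.8,-44.1,0,0, 0,0,0,-13.8,-44.1,0,0, 0,0,0,-13.8,-44.1,0,0, 0,0,0,-13.8,-44.1,0,0, 0,0,0,-13.8,-44.1,0,0, 0,0,0,-13.8,-44.1,0,0, 0,0,0,0,0,0,0]' && python3 -m creep '[-0.027,-0.130,-0.101,0,0,0,0, -0.027,-0.130,-0.101,0,0,0,0, -0.027,-0.130,-0.101,0,0,0,0, -0.027,-0.130,-0.101,0,0,0,0, 0,0,0,0,0,0,0, 0,0,0,0,0,0,0]'; python3 -c "
from h import *
rem(slot(0,34))"
```

```text
t: 17.45
eef_pos: [522.3, -153.9, 230.4]
ee_rot: [0.133, 0.991, -0.0, -0.002]
contact_force: [-0.4, 1.4, -4.1]
gripper_width: 14.9
grip_force: 30.0
t: 18.2
eef_pos: [524.0, -147.4, 231.6]
ee_rot: [-0.057, 0.97, 0.023, 0.237]
contact_force: [0.5, 0.1, -3.8]
gripper_width: 14.7
grip_force: 30.0
t 18.2 rot [ 0.002 -0.042 -0.033] shift now-axes [44.2 -5.  98.6] shift target-axes [48.4 -3.3 96.6] F [ 0.5  0.1 -3.8] w 14.7 grip 30.0
```

```bash
python3 -m creep '[0.002,-0.042,-0.033,0,0,0,0, 0,0,0,16,-1.3,28,0, 0,0,0,16,-1.3,28,0, 0,0,0,16,-1.3,28,0, 0,0,0,0,0,0,0, 0,0,0,0,0,0,0]'; python3 -c "
from h import *
rem(slot(0,34))"
```

```text
t: 18.95
eef_pos: [526.0, -151.6, 136.4]
ee_rot: [-0.073, 0.963, 0.019, 0.259]
contact_force: [0.2, 0.4, -3.5]
gripper_width: 15.0
grip_force: 30.0
t 18.95 rot [0.    0.003 0.003] shift now-axes [ 2.   1.2 13.4] shift target-axes [ 2.   1.2 13.4] F [ 0.2  0.4 -3.5] w 15.0 grip 30.0
```

```bash
python3 -m creep '[0,0.003,0.003,2,0.6,4,0, 0,0,0,0,0,8,0, 0,0,0,0,0,7,0, 0,0,0,0,0,7,0, 0,0,0,0,0,0,0]'; python3 -c "
from h import *
rem(slot(0,0))"
```

```text
t: 19.58
eef_pos: [536.2, -149.5, 111.2]
ee_rot: [-0.072, 0.963, 0.019, 0.257]
contact_force: [0.1, -0.2, -3.5]
gripper_width: 14.9
grip_force: 30.0
t 19.57 rot [ 0.    -0.002 -0.   ] shift now-axes [-1.7  0.6 20.4] shift target-axes [-1.6  0.7 20.4] F [ 0.1 -0.2 -3.5] w 14.9 grip 30.0
```

```bash
python3 -m creep '[0,0,0,-1,0,6,0, 0,0,0,0,0,6,0, 0,0,0,0,0,5,0, 0,0,0,0,0,3,0, 0,0,0,0,0,0,0]'; python3 -c "
from h import *
rem(slot(0,0))"
```

```text
t: 20.2
eef_pos: [546.9, -148.0, 94.8]
ee_rot: [-0.072, 0.963, 0.019, 0.258]
contact_force: [0.2, -0.6, -4.6]
gripper_width: 14.4
grip_force: 30.0
t 20.2 rot [-0.    -0.001 -0.   ] shift now-axes [-0.5  0.7  0.8] shift target-axes [-0.5  0.7  0.8] F [ 0.2 -0.6 -4.6] w 14.4 grip 30.0
```

Free entry with no side force. I'll go the last 2 mm, release, retract and look.

```bash
python3 -m creep '[0,0,0,0,0,2,0, 0,0,0,0,0,0,0]'; python3 -m creep '[0,0,0,0,0,0,36, 0,0,0,0,0,0,36, 0,0,0,0,0,0,36, 0,0,0,0,0,-25,36, 0,0,0,0,0,-50,36, 0,0,0,0,0,-50,36, 0,0,0,0,0,-30,36, 0,0,0,0,0,0,36]'; python3 - <<'E'
from h import *
s=robot.state();a=robot.camera('wrist');b=robot.camera('scene')
np.savez('j.npz',a=a,b=b,p=s['eef_pos'],q=s['ee_rot'])
c=cv2.resize(a[100:270,130:350],None,fx=2.6,fy=2.6,interpolation=cv2.INTER_CUBIC)
d=cv2.resize(b[170:250,240:345],None,fx=5.2,fy=5.2,interpolation=cv2.INTER_CUBIC)
print(c.shape,d.shape)
M=cam('wrist',s);S=np.array([.866,0,.5]);N=np.array([-.5,0,.866]);Y=np.array([0,1.,0])
W=lambda a,b,c=0:Ro.from_euler('z',V[2]).apply(a*S+b*Y+c*N)+[V[0],V[1],86.5]
for y,t in((-70.6,4.5),(-.6,7.5),(69.4,10.5)):
  for x,yy in((-30,y-t),(-30,y+t),(30,y+t),(30,y-t)):
    p=(proj(M,W(x,yy,54))[0]-[130,100])*2.6
    cv2.circle(c,tuple(int(v) for v in p),3,(255,0,0),1)
cv2.imwrite('pics/j.png',c[:,:,::-1]);cv2.imwrite('pics/k.png',d[:,:,::-1])
E
```

```text
t: 20.45
eef_pos: [547.9, -148.0, 93.5]
ee_rot: [-0.072, 0.963, 0.019, 0.258]
contact_force: [-4.3, 0.6, 1.9]
gripper_width: 14.9
grip_force: 30.0
t: 21.45
eef_pos: [471.5, -160.1, 229.7]
ee_rot: [-0.072, 0.963, 0.018, 0.259]
contact_force: [0.4, 0.1, -0.1]
gripper_width: 36.0
grip_force: 0.0
(442, 572, 3) (416, 546, 3)
```

View pics/j.png

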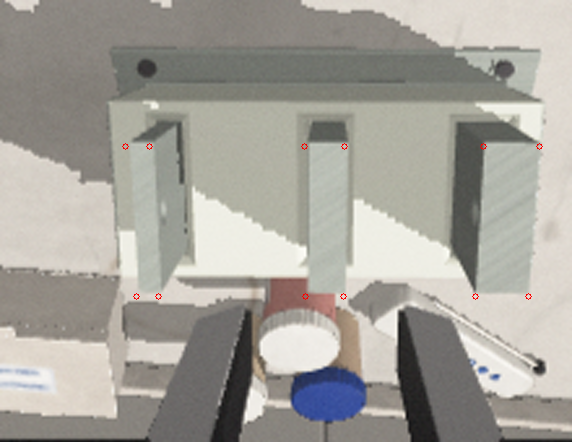

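View pics/k.png

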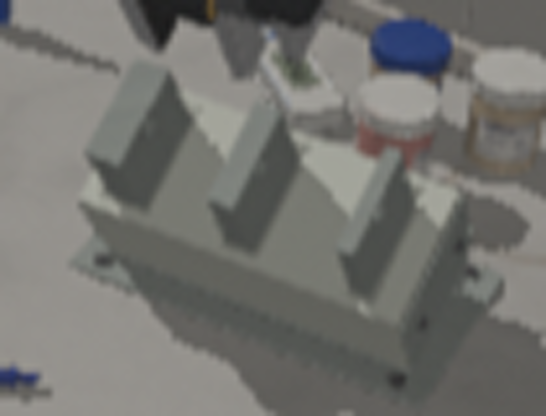

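All three plates' top edges line up: wrist rows 142 and 291 for each, and even heights in the scene crop. The 9 mm plate leans slightly within its play. I'll check depth numerically in the scene crop: front-top corners 21: (92,157), 15: (213,203), 9: (343,252); back-top: (165,65), (276,101), (397,150).

```bash
python3 - <<'E'
from h import *
M=cam('scene');S=np.array([.866,0,.5]);N=np.array([-.5,0,.866]);Y=np.array([0,1.,0])
W=lambda a,b,c=0:Ro.from_euler('z',V[2]).apply(a*S+b*Y+c*N)+[V[0],V[1],86.5]
for y,t in((69.4,10.5),(-.6,7.5),(-69,4.5)):
  for h in(54,50): print(y,h,[((proj(M,W(x,y+k*t,h))[0]-[240,170])*5.2).round().tolist() for x in(-30,30) for k in(1,-1)])
E
```

```text
69.4 54 [[83.0, 152.0], [117.0, 165.0], [134.0, 57.0], [169.0, 69.0]]
69.4 50 [[85.0, 155.0], [119.0, 168.0], [136.0, 60.0], [170.0, 72.0]]
-0.6 54 [[206.0, 199.0], [232.0, 209.0], [257.0, 100.0], [283.0, 109.0]]
-0.6 50 [[208.0, 202.0], [234.0, 212.0], [258.0, 103.0], [284.0, 113.0]]
-69 54 [[334.0, 248.0], [351.0, 254.0], [384.0, 145.0], [400.0, 151.0]]
-69 50 [[335.0, 251.0], [352.0, 257.0], [385.0, 148.0], [401.0, 154.0]]
```

The offset between prediction and image is the same for all three plates (about 8,4 px), so all are at equal height and seated.

```bash
python3 -c "
from bench import robot
print(robot.hand_in())"
```

```text
the job is handed in; nothing more can be done
None
```

I put the 9 mm spacer in the narrowest slot and the 15 mm spacer in the middle slot; in the camera images both stand as far out as the 21 mm spacer, which I did not move. The gripper was open and clear, and the job was handed in at about 22 s; hand-in returned no verdict.

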